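# Catch a kit of power modules from the gravity feeder

### The job

Take the blue catch dish by its handle, hold it up off the bench under the mouth of the gravity chute and push the red paddle in with its front wall, so that the gate opens and all three orange power modules slide into the dish. Keep holding until all three are in, then set the dish down gently on the green mat, box part centred on it, before letting go; spill none, do not touch the modules with the gripper, and leave the other things on the bench where they are.

Things in the scene. Friction and masses are not known exactly. Their poses are not given: they have to be found in the camera images.
- dish: Loose blue open-topped plastic dish, 0.15 kg. Box part 138 (x) x 118 (y), walls 4 thick, floor 5 thick; front wall (+x) and side walls 65 high, back wall (-x) 80 high. Origin under the centre of the box part, at its underside; x runs from the handle to the front, z up. It starts on the bench, on the left or the right.
- dish_handle (a point): Where to grip the dish: on its bar handle, which sticks out 85 mm level from the middle of the back wall, 16 thick (y), 34 tall (from 28 to 62 above the dish's underside). The point is at x -124, y 0, z 45 mm in the dish frame; axes as the dish's. Grip across y from above, firmly (40 N or more): the dish overhangs the grip.
- feeder: Fixed gravity feeder: polished steel chute, inner width 48, tilted 30 degrees, on a grey pedestal. Origin on the bench directly below the chute's lip; x points level, uphill, away from the mouth, so modules come off towards -x; z up. The pedestal and its foot plate begin 80 mm behind the lip (+x); nothing but the paddle is under the chute in front of it. The gate's aluminium guide frame, 72 wide, stands over the lip (x 0 to 16) up to 322 above the bench.
- feeder_lip (a point): Middle of the lower edge (lip) of the chute floor, 190 above the bench; axes as the feeder's. Modules leave here at up to about 1 m/s, landing within about 90 mm in front of the lip.
- paddle_face (a point): Centre of the front face of the red push paddle, 100 above the bench and, at rest, 8 mm behind the lip (feeder +x), so under the chute. The plate is 80 wide (y), and reaches from 75 to 125 above the bench. The dish can push it with its underside anywhere from 20 to 60 above the bench; lower leaves more room for the modules to drop clear of the lip. Moves with the paddle; axes as the feeder's.
- paddle (a joint): How far the paddle is pushed in along the feeder's +x, in m: 0 at rest, 0.030 at its stop. Springs back when let go; takes about 2.5 N to start and 5 N at the stop. The yellow gate rises 2 mm for each mm: the modules begin to pass at about 0.020, so push to 0.025 or more and hold there until all are out; modules come all three at once, one behind another, in about 1 s.
- module1: Loose orange block with a black band, 60 long x 40 wide x 30 thick, its two ends fully rounded (half-cylinders across the width), 0.045 kg, origin at its centre. The three start in line in the chute behind the gate, 1 (lowest) to 3.
- module2: Loose orange block with a black band, 60 long x 40 wide x 30 thick, its two ends fully rounded (half-cylinders across the width), 0.045 kg, origin at its centre. The three start in line in the chute behind the gate, 1 (lowest) to 3.
- module3: Loose orange block with a black band, 60 long x 40 wide x 30 thick, its two ends fully rounded (half-cylinders across the width), 0.045 kg, origin at its centre. The three start in line in the chute behind the gate, 1 (lowest) to 3.
- mat: Fixed green mat with white border, 190 (x) x 170 (y), 3 thick; origin under its centre. On the other side of the bench from the dish's start. The dish's box part is to stand centred on it within about 25 mm, turned any way.
- mouse: computer mouse, black, 105 x 60 x 34, loose, origin under its centre. Bystander: leave where it is.
- driver: screwdriver lying on the bench, loose. Bystander: leave where it is.
- scanner: hand-held code scanner lying on its side, grey and black, about 160 x 100 x 36, loose. Bystander: leave where it is.

How it is judged (in metres and radians):
On the way, in this order (a step that is already met when the one before it is completed fails the run):
1. the dish, held in the gripper clear of the bench, and the paddle pushed in by the dish so that the gate opens (value of joint paddle above 0.018 m and height (world z) of dish above 0.015 m and contact force between dish and paddle above 0.5 N and contact force between the fingers and dish above 0.5 N), for 0.05 s.
2. all three modules are in the dish while it is still held up off the bench (x of module1 in the frame of dish between -0.07 and 0.07 m and y of module1 in the frame of dish between -0.06 and 0.06 m and z of module1 in the frame of dish between 0 and 0.1 m and x of module2 in the frame of dish between -0.07 and 0.07 m and y of module2 in the frame of dish between -0.06 and 0.06 m and z of module2 in the frame of dish between 0 and 0.1 m and x of module3 in the frame of dish between -0.07 and 0.07 m and y of module3 in the frame of dish between -0.06 and 0.06 m and z of module3 in the frame of dish between 0 and 0.1 m and height (world z) of dish above 0.015 m and contact force between the fingers and dish above 0.5 N), for 0.3 s.
3. the dish stands on the mat, centred and upright, still held (horizontal distance between dish and mat below 0.03 m and height (world z) of dish below 0.009 m and angle between dish's own z axis and vertical below 0.06 rad and contact force between the fingers and dish above 0.5 N and linear speed of dish below 0.05 m/s), for 0.1 s.
At the end, for the whole second after the job is handed in: The dish stands upright (within 0.06 rad) on the mat, centre of its box part within 30 mm of the mat's centre, all three modules lie in it at rest, and the paddle has sprung back (horizontal distance between dish and mat below 0.03 m and height (world z) of dish below 0.009 m and angle between dish's own z axis and vertical below 0.06 rad and x of module1 in the frame of dish between -0.07 and 0.07 m and y of module1 in the frame of dish between -0.06 and 0.06 m and z of module1 in the frame of dish between 0 and 0.1 m and x of module2 in the frame of dish between -0.07 and 0.07 m and y of module2 in the frame of dish between -0.06 and 0.06 m and z of module2 in the frame of dish between 0 and 0.1 m and x of module3 in the frame of dish between -0.07 and 0.07 m and y of module3 in the frame of dish between -0.06 and 0.06 m and z of module3 in the frame of dish between 0 and 0.1 m and linear speed of each of dish, module1, module2, module3 below 0.02 m/s and value of joint paddle below 0.004 m); the robot touches nothing.
It fails at once if a module falls on the bench or on the mat (contact force between any of module1, module2, module3 and table above 0.05 N or contact force between any of module1, module2, module3 and mat above 0.05 N).
It fails at once if the gripper touches a module (contact force between the fingers and module1 above 0.5 N or contact force between the fingers and module2 above 0.5 N or contact force between the fingers and module3 above 0.5 N).
It fails at once if a bystander is shifted by more than 30 mm (distance of any of mouse, driver, scanner from where it was at the start of the episode above 0.03 m).
It also fails if it takes over 51 s, if anything falls off the work surface, if the arm or the gripper's body presses on something with over 40 N, if the wrist force passes 120 N, or if a joint passes its speed limit or range.

### The arm

A 6-joint arm with a two-finger parallel gripper is mounted at the origin on the work surface. World frame = base frame: x ahead of the robot, y to its left, z up, the work surface at z = 0. Lengths are in m, angles in degrees, forces in N, time in s.
With the tool pointing down it reaches from about 0.2 to 0.875 m from the base axis. Payload 3.4 kg.
Tool frame: the origin (TCP) lies between the finger pads; the fingertips stand 17 mm ahead of it and the grasp point (between the pads) lies 2 mm behind it (ctrl.tips_ahead is the z of the fingertips in the tool frame, in m); z points along the fingers, y is the line along which they close (so a half turn about z gives the same grasp; the last joint's range is limited). The gripper opens to 94 mm and grips with 3 to 60 N. Pads are 16 mm wide; open, the fingers measure 119 mm over their backs; the gripper's body (75 mm by 177 mm) begins 78 mm behind the grasp point.
Start: joints at [-71.505, 15.808, 86.224, -0, 77.962, -6.933], TCP at [0.247, -0.519, 0.222] pointing down, gripper open.
Joint ranges: [-165.64, 165.64], [-43.16, 119.46], [12.63, 154.43], [-67.54, 247.53], [6.08, 155.33], [-154.97, 154.97]. Speed limits (degrees/s): [147.25, 147.25, 180, 180, 180, 180].

### API

Orientations are given as a 3x3 rotation matrix whose columns are the frame's x, y, z axes.
In Python, from bench import ctrl gives the robot as it stands.
- The arm moves only by the shell command python3 -m pendant 'ROWS'. ROWS is JSON, one flat list of numbers, 5 for each row, row after row: the shift along the world's x, y, z in mm, then the turn about the world's z in rad, then the opening, from 0 (shut) to 1 (fully open). A call has exactly 5 rows; each row shifts and turns the commanded pose from where the row before left it; what a row does not reach is not made up. A row lasts 1/12 s, in which the tool goes at most 41.7 mm and 7.16 degrees, less where a joint would pass 70% of its speed; a pose out of reach is approached as far as the arm can. A call with a gripper value outside its range is refused whole. The fingers move at their own pace and stop on an object; the grip force is fixed at half the most. Time passes only in rows, so rows that do not move let the fingers close, or fill a call up. It gives the time, the measured TCP pose, the force, the opening and the grip force at its end, in the units of the state.
- ctrl.state(): the state, without advancing time (a new reading comes with each control period).
- ctrl.camera(name): name is "scene" or "side" or "wrist"; returns a dict with "pixels" (384x512x3 uint8, red, green, blue), "K" (3x3 intrinsics, pixels), "rvec" (rotation vector, rad) and "tvec" (3), from world to camera coordinates, as OpenCV has them. Camera axes: x right, y down, z forward; pixel columns grow to the right and rows downward; lengths in m; the calibration is good to about 2 mm. The wrist camera is an equidistant fisheye: a pixel r from the principal point sees the ray r / f radians off the axis. A picture is of the moment at which its call begins. There is no depth.
- ctrl.hand_in(): hands the job in; it is judged then, once.
The state is a dict: "time_s": time; "qpos": joint angles; "joint_vel": joint speeds; "effort": joint torques, N m; "tcp_pos": TCP position; "tool_rot": TCP orientation; "contact_force": force on the tool from outside, world axes, zero at the start; "torque": the same for the moment, N m; "finger_gap": finger opening in m; "grasp_force": force on a finger pad.
Only numpy, scipy, OpenCV 4.12 (cv2) and the standard library are available. Lean on these libraries where they do the work, as an engineer would, in place of code of your own. Each camera call takes 0.05 s, during which the arm holds its last target. There are 200 camera calls.

## Working session

There is one attempt and no reset: what is moved stays moved. The work goes in short steps, Python scripts to look and compute and a shell command to move; the robot and the scene stay as the last step left them, time stands still between calls to the robot, and variables do not carry over. Pictures are saved under pics/ and viewed, at most 10 in all, crops included, and the job is handed in when it is done.

```bash
mkdir -p pics; python3 - <<'E'
from bench import ctrl
import cv2
for n in("scene","side"):
    c=ctrl.camera(n);cv2.imwrite(f"pics/{n}.png",c["pixels"][...,::-1]);print(n,c["K"],c["rvec"],c["tvec"])
s=ctrl.state();print(s["time_s"],s["tool_rot"],s["finger_gap"],s["contact_force"])
E
```

```text
scene [[472.66575344   0.         244.14243182]
 [  0.         472.66575344 189.44564435]
 [  0.           0.           1.        ]] [ 1.41953559  2.14037431 -0.88337101] [ 0.24851523 -0.25298882  2.08594876]
side [[415.66910596   0.         254.30142186]
 [  0.         415.66910596 191.43087182]
 [  0.           0.           1.        ]] [ 0.75835144 -2.61511389  1.09036836] [0.51840711 0.37508094 1.16626941]
0.1 [[ 9.03141352e-01  4.29343041e-01 -5.01626765e-04]
 [ 4.29343298e-01 -9.03140186e-01  1.46186218e-03]
 [ 1.74601064e-04 -1.53563828e-03 -9.99998806e-01]] 0.09416265742133552 [-0.75549786 -0.51112095 -0.98083318]
```

View pics/scene.png

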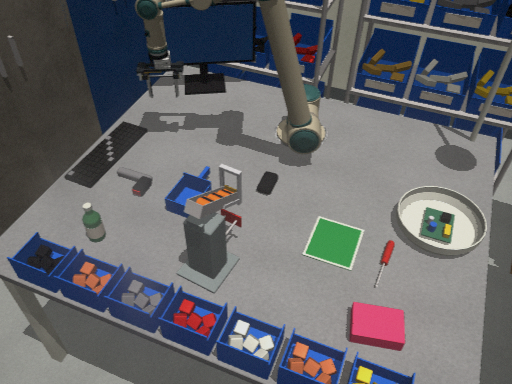

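View pics/side.png

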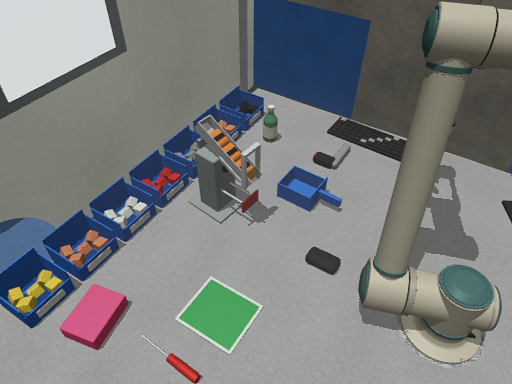

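The scene view shows the dish at about (190,195) with its handle towards (208,173), the mat at (334,242), the feeder at (215,210) with the red paddle at (232,217), and the mouse at (267,183). The side view shows the dish at (303,188), its handle tip at (340,202), the paddle at (250,200) and the mat at (220,313). I'll take enlarged crops next.

```bash
python3 - <<'E'
import cv2
a=cv2.imread("pics/scene.png")[155:295,155:305];b=cv2.imread("pics/side.png")[105:225,185:345]
cv2.imwrite("pics/c1.png",cv2.resize(a,None,fx=4,fy=4,interpolation=cv2.INTER_CUBIC))
cv2.imwrite("pics/c2.png",cv2.resize(b,None,fx=5,fy=5,interpolation=cv2.INTER_CUBIC))
E
```

```text
(no output)
```

View pics/c1.png

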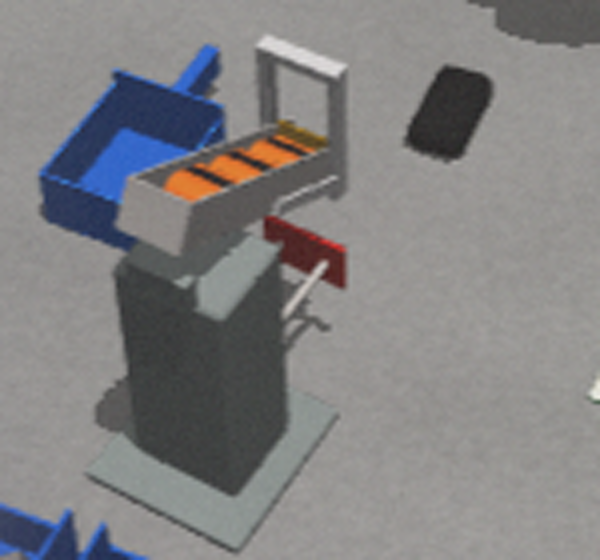

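View pics/c2.png

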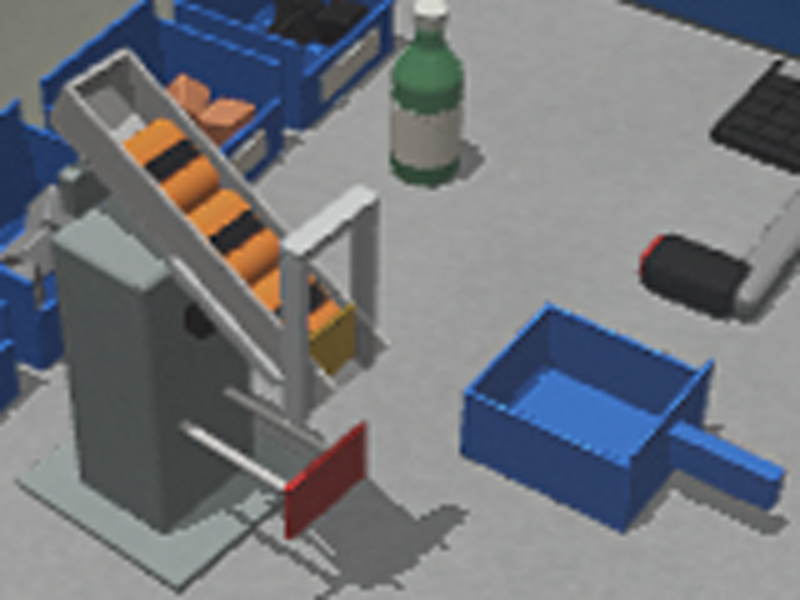

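Crop c1 shows the paddle's top corners at (265,215) and (346,250), and the dish rim corners at (117,72) and (42,175). Crop c2 shows the paddle's front face corners at (287,489), (366,424), (288,538) and (367,472), plus the dish rim and handle end. I'll fit the poses from these points.

```bash
cat > fit.py <<'E'
import numpy as np,cv2
from scipy.optimize import least_squares
from bench import ctrl
C={n:{k:np.array(v) for k,v in ctrl.camera(n).items()} for n in("scene","side")}
def full(n,u,v): return ((155+(u+.5)/4-.5,155+(v+.5)/4-.5) if n=="scene" else (185+(u+.5)/5-.5,105+(v+.5)/5-.5))
def fit(pts,x0):
    def res(p):
        c,s=np.cos(p[2]),np.sin(p[2]);r=[]
        for n,P,uv in pts:
            w=np.array([p[0]+c*P[0]-s*P[1],p[1]+s*P[0]+c*P[1],P[2]])
            q=cv2.projectPoints(w[None],C[n]["rvec"],C[n]["tvec"],C[n]["K"],None)[0].ravel()
            r+=list(q-np.array(uv))
        return np.array(r)
    best=min((least_squares(res,[*x0,a],x_scale=[.1,.1,1],loss="soft_l1") for a in np.arange(0,6.3,.8)),key=lambda o:o.cost)
    return best.x,np.round(res(best.x).reshape(-1,2),1)
E
python3 - <<'E'
from fit import *
S,D="scene","side"
d=[(D,(-.069,.059,.08),(632,460)),(D,(-.069,-.059,.08),(712,365)),(D,(.069,.059,.065),(467,393)),(D,(.069,-.059,.065),(549,305)),
(D,(.069,.059,0),(463,455)),(D,(-.069,.059,0),(624,530)),(S,(-.069,-.059,.08),(117,72)),(S,(.069,-.059,.065),(42,175)),(S,(-.154,0,.062),(213,48))]
f=[(D,(.008,.04,.125),(287,489)),(D,(.008,-.04,.125),(366,424)),(D,(.008,.04,.075),(288,538)),(D,(.008,-.04,.075),(367,472)),
(S,(.008,-.04,.125),(265,215)),(S,(.008,.04,.125),(346,250)),(S,(.008,.04,.075),(345,289))]
for n,L in(("dish",d),("feeder",f)):
    L=[(a,b,full(a,*c)) for a,b,c in L]; p,r=fit(L,(.5,0));print(n,p[:2],np.degrees(p[2])%360,r.tolist())
m=[]
for n in(S,D):
    c=C[n];h=cv2.cvtColor(c["pixels"],cv2.COLOR_RGB2HSV)
    k=cv2.inRange(h,(50,120,60),(75,255,255));k=cv2.morphologyEx(k,cv2.MORPH_OPEN,np.ones((3,3)))
    ct=max(cv2.findContours(k,0,2)[0],key=cv2.contourArea)
    q=cv2.approxPolyDP(ct,8,True).reshape(-1,2).astype(float)
    R=cv2.Rodrigues(c["rvec"])[0];o=-R.T@c["tvec"]
    W=[]
    for u,v in q:
        e=R.T@np.linalg.inv(c["K"])@[u,v,1];W.append((o+e*(.003-o[2])/e[2])[:2])
    print(n,np.round(W,3).tolist(),np.mean(W,0))
print(ctrl.state()["time_s"])
E
```

```text
dish [ 0.56956083 -0.25092498] 357.7826959405034 [[0.5, -0.7], [0.5, -1.1], [-1.1, -0.1], [-0.6, -0.5], [-1.1, 0.3], [-0.2, 1.2], [-0.0, -1.4], [-0.2, -0.6], [0.6, -1.1]]
feeder [ 0.64870241 -0.04028783] 351.7705754312109 [[-0.3, -0.2], [0.0, -0.5], [-0.3, 0.5], [-0.4, 0.4], [-0.2, -0.8], [-0.2, -0.3], [0.1, -0.3]]
scene [[0.461, 0.225], [0.627, 0.228], [0.62, 0.372], [0.462, 0.369]] [0.54236437 0.29838728]
side [[0.627, 0.23], [0.623, 0.372], [0.459, 0.371], [0.462, 0.225]] [0.54288625 0.29911597]
0.2
```

```bash
python3 -m pendant '[20,27,-4,-0.048,1, 20,27,-4,-0.048,1, 20,27,-4,-0.048,1, 20,27,-4,-0.048,1, 20,27,-4,-0.048,1]'; python3 -m pendant '[20,27,-4,-0.048,1, 20,27,-4,-0.048,1, 20,27,-4,-0.048,1, 20,27,-4,-0.048,1, 20,27,-4,-0.048,1]'
python3 - <<'E'
from fit import *
def ray(n,u,v,z):
    c=C[n];R=cv2.Rodrigues(c["rvec"])[0];o=-R.T@c["tvec"];e=R.T@np.linalg.inv(c["K"])@[u,v,1];return np.round(o+e*(z-o[2])/e[2],3)
# mouse outline in c1: ends
for uv in((470,68),(408,143),(445,160),(492,85)): print("mouse",ray("scene",*full("scene",*uv),.017))
for uv in((118,170),(152,180),(148,190),(134,193)): print("scanner",ray("scene",*uv,.018))
s=ctrl.state();print(s["time_s"],s["tcp_pos"],np.degrees(np.arctan2(s["tool_rot"][1][0],s["tool_rot"][0][0])))
c=ctrl.camera("wrist");print(c["K"],c["rvec"],c["tvec"]);cv2.imwrite("pics/w1.png",c["pixels"][...,::-1])
E
```

```text
time_s: 0.62
tcp_pos: [0.3474, -0.3829, 0.2022]
tool_rot: [[0.98, 0.199, -0.0], [0.199, -0.98, 0.0], [-0.0, -0.0, -1.0]]
contact_force: [0.1, 0.1, 0.5]
finger_gap: 0.0942
grasp_force: 0.0
time_s: 1.03
tcp_pos: [0.4475, -0.2478, 0.1823]
tool_rot: [[0.999, -0.039, -0.0], [-0.039, -0.999, -0.0], [-0.0, 0.0, -1.0]]
contact_force: [0.1, -0.6, -0.0]
finger_gap: 0.0944
grasp_force: 0.0
mouse [ 0.306 -0.02   0.017]
mouse [ 0.427 -0.038  0.017]
mouse [0.435 0.003 0.017]
mouse [0.32  0.009 0.017]
scanner [ 0.537 -0.589  0.018]
scanner [ 0.534 -0.435  0.018]
scanner [ 0.588 -0.42   0.018]
scanner [ 0.623 -0.461  0.018]
1.1333 [ 0.44854454 -0.24524992  0.18177798] -1.8215363921619845
[[297.31863964   0.         256.87426766]
 [  0.         297.31863964 190.44525606]
 [  0.           0.           1.        ]] [-2.0522847   2.11652956  0.28106267] [-0.23092874  0.42495039  0.47129933]
```

View pics/w1.png

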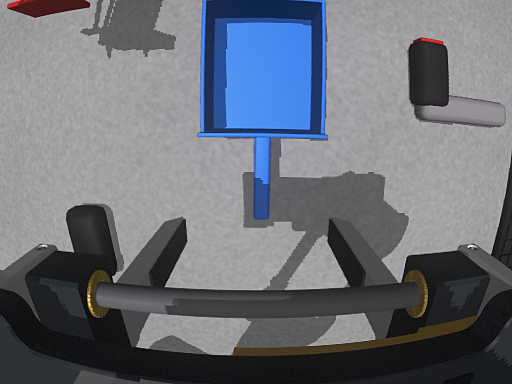

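The wrist view shows the handle running from (261,138) to its end at (261,219), midway between the fingers. I'll check this against the fit.

```bash
python3 - <<'E'
from fit import *
c=ctrl.camera("wrist");a=np.radians(-2.2)
for P in((-.154,-.008,.062),(-.154,.008,.062),(-.069,.059,.08),(-.069,-.059,.08),(-.073,0,.062)):
    w=np.array([[.5696+np.cos(a)*P[0]-np.sin(a)*P[1],-.2509+np.sin(a)*P[0]+np.cos(a)*P[1],P[2]]])
    print(P,cv2.fisheye.projectPoints(w[None],np.array(c["rvec"]),np.array(c["tvec"]),np.array(c["K"]),np.zeros(4))[0].ravel())
s=ctrl.state();print(s["tcp_pos"])
E
```

```text
(-0.154, -0.008, 0.062) [260.96490387 220.464273  ]
(-0.154, 0.008, 0.062) [245.25180755 220.39705375]
(-0.069, 0.059, 0.08) [188.00083229 138.49999547]
(-0.069, -0.059, 0.08) [318.27294012 138.81779651]
(-0.073, 0, 0.062) [253.19244585 140.384532  ]
[ 0.44650956 -0.25008179  0.18253289]
```

The handle sits about 4 mm towards -y of the finger midline. Correct that, go down and close.

```bash
python3 -m pendant '[0,-4,-30,0,1, 0,0,-30,0,1, 0,0,-30,0,1, 0,0,-29,0,1, 0,0,-20,0,1]'; python3 -m pendant '[0,0,0,0,1, 0,0,0,0,0, 0,0,0,0,0, 0,0,0,0,0, 0,0,0,0,0]';python3 -m pendant '[0,0,0,0,0, 0,0,0,0,0, 0,0,0,0,0, 0,0,0,0,0, 0,0,0,0,0]'
```

```text
time_s: 1.75
tcp_pos: [0.445, -0.2542, 0.0414]
tool_rot: [[0.999, -0.038, -0.002], [-0.038, -0.999, 0.001], [-0.002, -0.001, -1.0]]
contact_force: [0.3, 0.4, 0.6]
finger_gap: 0.0938
grasp_force: 0.0
time_s: 2.17
tcp_pos: [0.4478, -0.2544, 0.0451]
tool_rot: [[0.999, -0.037, 0.003], [-0.037, -0.999, -0.002], [0.003, 0.002, -1.0]]
contact_force: [-0.6, -0.8, 0.2]
finger_gap: 0.0708
grasp_force: 0.0
time_s: 2.58
tcp_pos: [0.4469, -0.2533, 0.0436]
tool_rot: [[0.999, -0.036, 0.0], [-0.036, -0.999, -0.0], [0.0, 0.0, -1.0]]
contact_force: [0.3, 0.2, 0.5]
finger_gap: 0.037
grasp_force: 0.0
```

```bash
python3 -m pendant '[0,0,0,0,0, 0,0,0,0,0, 0,0,0,0,0, 0,0,0,0,0, 0,0,0,0,0]';python3 -m pendant '[0,0,0,0,0, 0,0,0,0,0, 0,0,0,0,0, 0,0,0,0,0, 0,0,0,0,0]'; python3 -m pendant '[0,0,4,0,0, 0,0,6,0,0, 0,0,8,0,0, 0,0,8,0,0, 0,0,4,0,0]'
python3 - <<'E'
from bench import ctrl
import cv2
c=ctrl.camera("wrist")["pixels"][...,::-1];s=ctrl.camera("side")["pixels"][105:225,225:385,::-1]
cv2.imwrite("pics/w2.png",cv2.vconcat([cv2.resize(c[:220],(700,300)),cv2.resize(s,(700,290))]))
E
```

```text
time_s: 3.0
tcp_pos: [0.4468, -0.2532, 0.0434]
tool_rot: [[0.999, -0.036, -0.0], [-0.036, -0.999, 0.0], [-0.0, -0.0, -1.0]]
contact_force: [-0.3, 0.9, -0.7]
finger_gap: 0.0158
grasp_force: 29.9
time_s: 3.42
tcp_pos: [0.4469, -0.2533, 0.0434]
tool_rot: [[0.999, -0.036, -0.0], [-0.036, -0.999, -0.0], [-0.0, 0.0, -1.0]]
contact_force: [0.4, 0.2, -1.4]
finger_gap: 0.0163
grasp_force: 29.9
time_s: 3.83
tcp_pos: [0.4476, -0.2539, 0.0751]
tool_rot: [[0.999, -0.036, 0.002], [-0.036, -0.999, -0.002], [0.002, 0.001, -1.0]]
contact_force: [-0.2, -0.1, -1.1]
finger_gap: 0.0157
grasp_force: 29.9
```

View pics/w2.png

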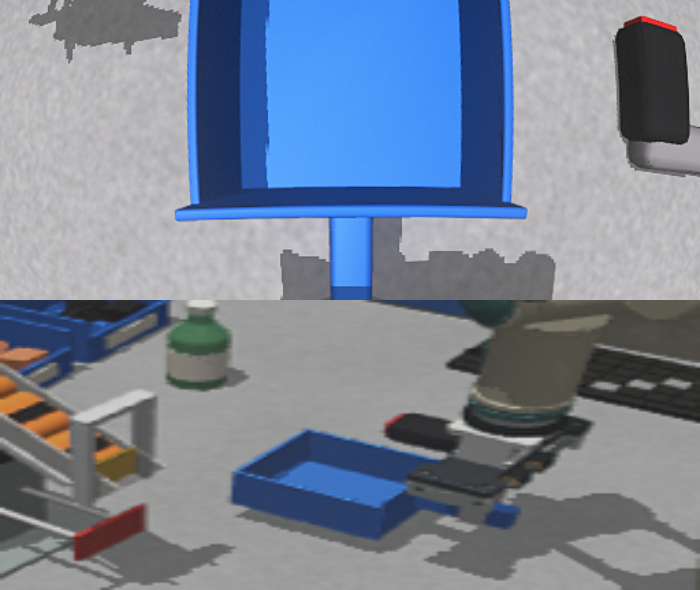

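The dish is up about 30 mm and looks level in the grip. Next, bring it in front of the paddle.

```bash
python3 -m pendant '[-4,5,0,-0.007,0, -4,10,0,-0.007,0, -4,15,0,-0.007,0, -4,18,0,-0.007,0, -4,20,0,-0.007,0]';python3 -m pendant '[0,20,0,-0.007,0, 0,20,0,-0.007,0, 0,20,0,-0.007,0, 0,20,0,-0.007,0, 0,20,0,-0.007,0]';python3 -m pendant '[0,20,0,-0.007,0, 0,20,0,-0.007,0, 0,18,0,-0.007,0, 0,12,0,-0.007,0, 0,7,0,-0.009,0]'
python3 -m pendant '[0,0,0,0,0, 0,0,0,0,0, 0,0,0,0,0, 0,0,0,0,0, 0,0,0,0,0]'
python3 - <<'E'
from bench import ctrl
import cv2
c=ctrl.camera("wrist")["pixels"][...,::-1];s=ctrl.camera("side")["pixels"][115:265,195:345,::-1]
cv2.imwrite("pics/w3.png",c);cv2.imwrite("pics/s3.png",cv2.resize(s,None,fx=4,fy=4,interpolation=2))
cv2.imwrite("pics/p3.png",cv2.hconcat([cv2.resize(s,(450,450),interpolation=2),cv2.resize(c[:,100:400],(350,448))[:450].copy() if 0 else cv2.resize(c[:,100:400],(350,450))]))
E
```

```text
time_s: 4.35
tcp_pos: [0.4256, -0.1839, 0.073]
tool_rot: [[0.997, -0.073, -0.001], [-0.073, -0.997, 0.001], [-0.001, -0.001, -1.0]]
contact_force: [0.3, -0.0, -0.8]
finger_gap: 0.016
grasp_force: 29.9
time_s: 4.77
tcp_pos: [0.4253, -0.0834, 0.0731]
tool_rot: [[0.994, -0.107, -0.002], [-0.107, -0.994, 0.001], [-0.002, -0.001, -1.0]]
contact_force: [-0.3, -0.0, -1.5]
finger_gap: 0.0161
grasp_force: 29.9
time_s: 5.18
tcp_pos: [0.4249, -0.0061, 0.073]
tool_rot: [[0.99, -0.142, -0.002], [-0.142, -0.99, 0.001], [-0.002, -0.001, -1.0]]
contact_force: [0.6, -0.1, -1.5]
finger_gap: 0.0158
grasp_force: 29.9
time_s: 5.6
tcp_pos: [0.4268, -0.0088, 0.0734]
tool_rot: [[0.99, -0.144, -0.0], [-0.144, -0.99, -0.0], [-0.0, 0.0, -1.0]]
contact_force: [0.5, 0.8, -1.7]
finger_gap: 0.0158
grasp_force: 29.9
```

View pics/p3.png

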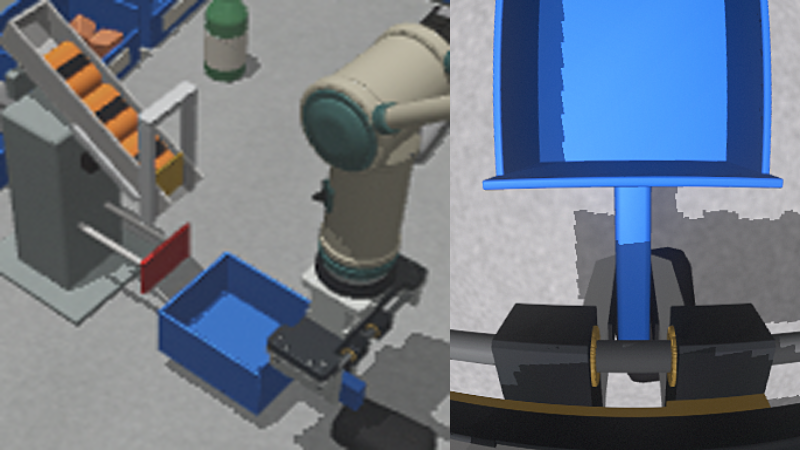

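The side view (left) shows the dish just in front of the paddle, with front rim corners at (162,312) and (228,253), bottom front at (163,352) and bottom back at (258,412). The mouse is below and clear. I'll check alignment and height from these points.

```bash
python3 - <<'E'
from fit import *
c=C["side"]
pts=[((.069,.059,.065),(162,312)),((.069,-.059,.065),(228,253)),((.069,.059,0),(163,352)),((-.069,.059,0),(258,412))]
def res(p):
    r=[]
    cy,sy=np.cos(p[3]),np.sin(p[3]);cp,sp=np.cos(p[4]),np.sin(p[4])
    R=np.array([[cy,-sy,0],[sy,cy,0],[0,0,1]])@np.array([[cp,0,sp],[0,1,0],[-sp,0,cp]])
    for P,(u,v) in pts:
        q=cv2.projectPoints((R@P+p[:3])[None],c["rvec"],c["tvec"],c["K"],None)[0].ravel()
        r+=list(q-[195+(u+.5)/3-.5,115+(v+.5)/3-.5])
    return np.array(r)
o=least_squares(res,[.55,-.03,.03,-.14,0],x_scale=[.1,.1,.1,1,1]);p=o.x
a=np.radians(-8.2);d=p[:2]-[.6487,-.0403]
print(p[:3],np.degrees(p[3:]),o.fun.round(1),"feeder frame",d@[np.cos(a),np.sin(a)],d@[-np.sin(a),np.cos(a)])
E
```

```text
[ 0.56309513 -0.05740624 -0.01194732] [-8.19442901  1.9580707 ] [-0.3  0.   0.1  0.3 -0.  -0.4  0.3  0. ] feeder frame -0.08228982227147115 -0.02914107764036382
```

```bash
python3 - <<'E'
from fit import *
im=cv2.imread("pics/s3.png");a=np.radians(-8.2)
def draw(o,pts,col):
  for P in pts:
    w=np.array([o[0]+np.cos(a)*P[0]-np.sin(a)*P[1],o[1]+np.sin(a)*P[0]+np.cos(a)*P[1],o[2]+P[2]])
    q=cv2.projectPoints(w[None],C["side"]["rvec"],C["side"]["tvec"],C["side"]["K"],None)[0].ravel()
    cv2.drawMarker(im,(int((q[0]-195+.5)*4),int((q[1]-115+.5)*4)),col,0,10,1)
draw((.548,-.026,.03),[(.069,.059,.065),(.069,-.059,.065),(.069,.059,0),(-.069,.059,0),(-.069,.059,.08),(-.154,.008,.062)],(0,255,255))
draw((.6487,-.0403,0),[(.008,.04,.125),(.008,-.04,.125),(.008,.04,.075),(0,.036,.322),(0,-.036,.322),(0,0,.19)],(0,255,0))
cv2.imwrite("pics/o3.png",im)
E
```

```text
(no output)
```

View pics/o3.png

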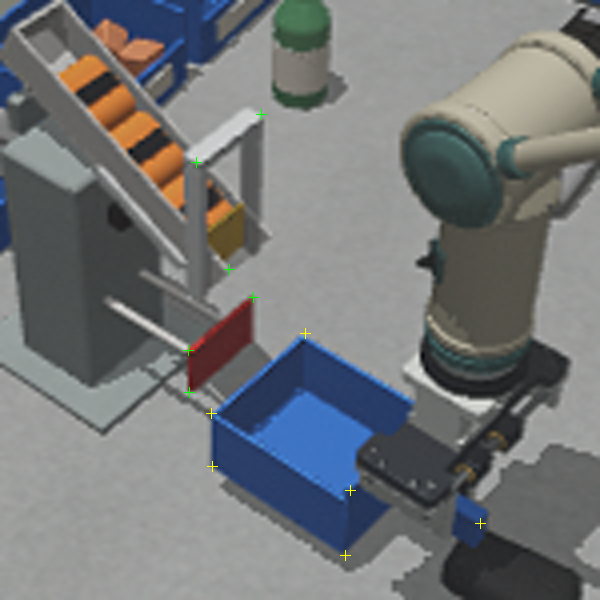

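The overlay matches both the dish and the feeder. The dish's front droops by about 1–2°, so I'll raise it 6 mm and advance 50 mm as a first contact check.

```bash
python3 -m pendant '[5,-0.7,2,0,0, 5,-0.7,2,0,0, 5,-0.7,2,0,0, 5,-0.7,0,0,0, 5,-0.7,0,0,0]';python3 -m pendant '[5,-0.7,0,0,0, 5,-0.7,0,0,0, 5,-0.7,0,0,0, 5,-0.7,0,0,0, 5,-0.7,0,0,0]'; python3 -m pendant '[0,0,0,0,0, 0,0,0,0,0, 0,0,0,0,0, 0,0,0,0,0, 0,0,0,0,0]'
python3 - <<'E'
from bench import ctrl
import cv2
s=ctrl.camera("side")["pixels"][115:235,195:355,::-1]
cv2.imwrite("pics/s4.png",cv2.resize(s,None,fx=5,fy=5,interpolation=2))
E
```

```text
time_s: 6.32
tcp_pos: [0.453, -0.012, 0.0797]
tool_rot: [[0.99, -0.143, 0.001], [-0.143, -0.99, -0.0], [0.001, 0.0, -1.0]]
contact_force: [-0.4, 0.5, -1.7]
finger_gap: 0.0156
grasp_force: 29.9
time_s: 6.73
tcp_pos: [0.476, -0.0152, 0.0792]
tool_rot: [[0.99, -0.142, -0.003], [-0.142, -0.99, 0.0], [-0.003, 0.0, -1.0]]
contact_force: [-4.7, 0.5, 0.8]
finger_gap: 0.0157
grasp_force: 29.9
time_s: 7.15
tcp_pos: [0.4772, -0.0154, 0.0796]
tool_rot: [[0.99, -0.143, 0.001], [-0.143, -0.99, -0.0], [0.001, 0.0, -1.0]]
contact_force: [-1.0, -0.2, -2.2]
finger_gap: 0.0158
grasp_force: 29.9
```

View pics/s4.png

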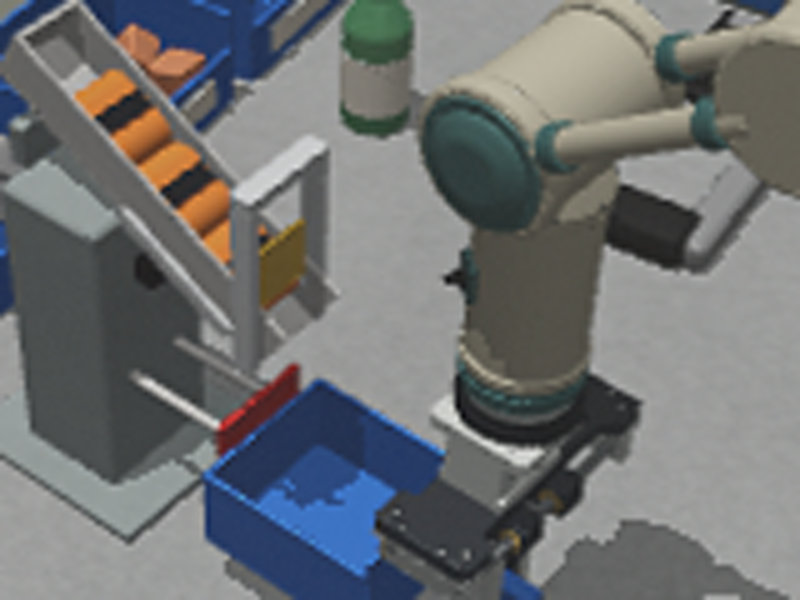

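The gate is partly up (yellow plate at (283,262)) and the dish front is on the paddle, with the modules still held. Pushing 16 mm more and holding.

```bash
python3 -m pendant '[5,-0.7,0,0,0, 6,-0.9,0,0,0, 5,-0.7,0,0,0, 0,0,0,0,0, 0,0,0,0,0]'; python3 - <<'E'
from bench import ctrl
import cv2
s=ctrl.camera("side")["pixels"][115:235,195:355,::-1]
cv2.imwrite("pics/s5.png",cv2.resize(s,None,fx=5,fy=5,interpolation=2))
E
python3 -m pendant '[0,0,0,0,0, 0,0,0,0,0, 0,0,0,0,0, 0,0,0,0,0, 0,0,0,0,0]';python3 -m pendant '[0,0,0,0,0, 0,0,0,0,0, 0,0,0,0,0, 0,0,0,0,0, 0,0,0,0,0]';python3 -m pendant '[0,0,0,0,0, 0,0,0,0,0, 0,0,0,0,0, 0,0,0,0,0, 0,0,0,0,0]'
python3 - <<'E'
from bench import ctrl
import cv2
s=ctrl.camera("side")["pixels"][115:235,195:355,::-1]
cv2.imwrite("pics/s6.png",cv2.resize(s,None,fx=5,fy=5,interpolation=2))
E
```

```text
time_s: 7.62
tcp_pos: [0.4927, -0.0177, 0.0793]
tool_rot: [[0.99, -0.143, -0.001], [-0.143, -0.99, 0.0], [-0.001, 0.0, -1.0]]
contact_force: [-4.8, 0.5, 0.5]
finger_gap: 0.0159
grasp_force: 29.9
time_s: 8.08
tcp_pos: [0.4918, -0.0173, 0.079]
tool_rot: [[0.99, -0.142, -0.002], [-0.142, -0.99, 0.0], [-0.002, -0.0, -1.0]]
contact_force: [-5.5, 0.1, -1.6]
finger_gap: 0.0159
grasp_force: 30.0
time_s: 8.5
tcp_pos: [0.492, -0.0174, 0.079]
tool_rot: [[0.99, -0.143, -0.002], [-0.143, -0.99, 0.0], [-0.002, -0.0, -1.0]]
contact_force: [-4.9, 1.7, -4.2]
finger_gap: 0.0157
grasp_force: 30.0
time_s: 8.92
tcp_pos: [0.4928, -0.0176, 0.0795]
tool_rot: [[0.99, -0.143, -0.0], [-0.143, -0.99, -0.0], [-0.0, 0.0, -1.0]]
contact_force: [-5.3, 1.1, -4.4]
finger_gap: 0.016
grasp_force: 30.0
```

View pics/s6.png

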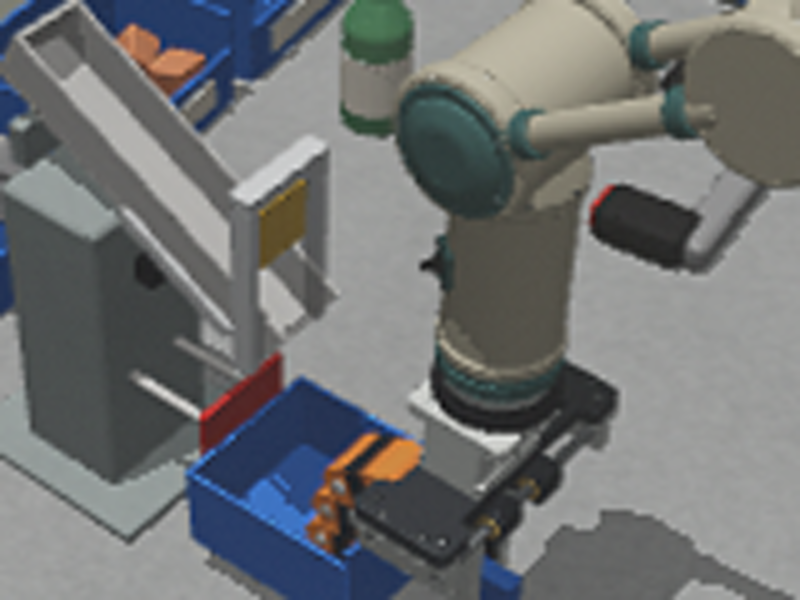

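All three modules are out of the chute and piled at the back of the dish, around (370,480) in the crop. That was my tenth picture, so from here I measure numerically.

```bash
cat > om.py <<'E'
from fit import *
def om():
  s=ctrl.state();R=np.array(s["tool_rot"]);t=np.array(s["tcp_pos"]);print("tcp",t.round(4))
  Rd=np.column_stack([R[:,0],-R[:,1],-R[:,2]])
  for n in("wrist","scene","side"):
    c=ctrl.camera(n);h=cv2.cvtColor(c["pixels"],cv2.COLOR_RGB2HSV)
    prj=lambda P:(cv2.fisheye.projectPoints if n=="wrist" else cv2.projectPoints)((t+Rd@(np.array(P)-[-.123,0,.043]))[None,None],np.array(c["rvec"]),np.array(c["tvec"]),np.array(c["K"]),np.zeros(4))[0].ravel().round(0).tolist()
    print(n,"rim bk+,bk-,fr+,fr-",[prj(P) for P in((-.069,.059,.08),(-.069,-.059,.08),(.069,.059,.065),(.069,-.059,.065))],"inner bk z80",prj((-.065,0,.08)),"mods flat z30 @bk",prj((-.065,0,.035)))
    k=cv2.inRange(h,(7,170,90),(17,255,255))
    b=prj((0,0,.06));m=np.zeros_like(k);r=170 if n=="wrist" else 45
    cv2.circle(m,(int(b[0]),int(b[1])),r,255,-1);k&=m
    for ct in cv2.findContours(k,0,2)[0]:
      if cv2.contourArea(ct)>(60 if n=="wrist" else 6): print("  area",cv2.contourArea(ct),cv2.approxPolyDP(ct,3 if n=="wrist" else 1,True).reshape(-1,2).tolist())
  # paddle corner/blue front height check left to force
om() if __name__=="__main__" else 0
E
python3 om.py
```

```text
tcp [ 0.4929 -0.0176  0.0795]
wrist rim bk+,bk-,fr+,fr- [[128.0, 167.0], [385.0, 167.0], [149.0, -81.0], [365.0, -81.0]] inner bk z80 [257.0, 156.0] mods flat z30 @bk [257.0, 145.0]
  area 3129.0 [[320, 136], [208, 138], [207, 148], [212, 166], [314, 165]]
  area 2633.0 [[209, 64], [208, 120], [288, 117], [319, 121], [315, 69], [316, 95], [210, 96]]
  area 2520.5 [[210, 62], [221, 58], [313, 60], [308, 34], [224, 32], [213, 35]]
scene rim bk+,bk-,fr+,fr- [[262.0, 200.0], [234.0, 187.0], [242.0, 229.0], [212.0, 215.0]] inner bk z80 [247.0, 194.0] mods flat z30 @bk [247.0, 203.0]
  area 118.0 [[244, 200], [242, 200], [240, 206], [236, 205], [234, 208], [234, 210], [236, 211], [234, 213], [234, 217], [241, 220], [245, 215], [244, 214], [242, 216], [239, 214], [242, 213], [245, 208], [241, 206], [244, 206], [246, 202]]
  area 32.5 [[242, 189], [242, 193], [249, 196], [251, 193]]
side rim bk+,bk-,fr+,fr- [[265.0, 225.0], [288.0, 203.0], [232.0, 207.0], [255.0, 187.0]] inner bk z80 [276.0, 213.0] mods flat z30 @bk [275.0, 223.0]
  area 42.0 [[277, 204], [272, 204], [268, 209], [274, 210], [277, 207]]
  area 9.5 [[269, 202], [260, 209], [258, 215], [259, 213], [261, 214], [260, 210]]
```

```bash
cat > seg.py <<'E'
from fit import *
def seg(pairs):
  s=ctrl.state();R=np.array(s["tool_rot"]);t=np.array(s["tcp_pos"]);Rd=np.column_stack([R[:,0],-R[:,1],-R[:,2]])
  c=ctrl.camera("wrist")
  f=lambda P:cv2.fisheye.projectPoints((t+Rd@(np.array(P)-[-.123,0,.043]))[None,None],np.array(c["rvec"]),np.array(c["tvec"]),np.array(c["K"]),np.zeros(4))[0].ravel()
  for a,b in pairs:
    o=least_squares(lambda p:np.r_[f((p[0]-.02*np.sin(p[3]),p[1]+.02*np.cos(p[3]),p[2]))-a,f((p[0]+.02*np.sin(p[3]),p[1]-.02*np.cos(p[3]),p[2]))-b],[-.04,0,.08,0],x_scale=[.05,.05,.05,1])
    print(a,b,"x,y,z mm",(o.x[:3]*1e3).round(0),o.cost.round(1))
E
python3 - <<'E'
from seg import *
seg([((212,166),(314,165)),((208,138),(320,136)),((208,120),(319,121)),((210,96),(316,95)),((210,63),(313,61)),((224,32),(308,34))])
c=ctrl.camera("wrist");R=cv2.Rodrigues(np.array(c["rvec"]))[0];print("cam",-R.T@np.array(c["tvec"]),R[2])
E
```

```text
(212, 166) (314, 165) x,y,z mm [-67.  -2.  92.] 0.0
(208, 138) (320, 136) x,y,z mm [-55.  -3. 101.] 0.0
(208, 120) (319, 121) x,y,z mm [-49.  -2.  99.] 0.0
(210, 96) (316, 95) x,y,z mm [-40.  -2.  93.] 0.0
(210, 63) (313, 61) x,y,z mm [-26.  -2.  90.] 0.0
(224, 32) (308, 34) x,y,z mm [-7. -4. 64.] 0.0
cam [ 0.56852287 -0.028509    0.24249397] [-0.25594728  0.03645203 -0.96600323]
```

The measured profile is a flat stack of three at the back of the dish: x about -65 to -5 mm, top at about 95 mm, and the top module's band at x about -33. All three are inside. I'll retreat gently with small accelerations, then swing towards the mat.

```bash
python3 -m pendant '[-1,0.1,0,0,0, -2,0.3,0,0,0, -3,0.4,0,0,0, -4,0.6,0,0,0, -5,0.7,0,0,0]'; python3 -m pendant '[-6,0.9,0,0,0, -6,0.9,0,0,0, -6,0.9,0,0,0, -6,0.9,0,0,0, -6,0.9,0,0,0]' >/dev/null; python3 -m pendant '[-6,1,0,0,0, -6,2,0,0,0, -5,3,0,0,0, -4,4,0,0,0, -3,5,0,0,0]'; python3 -m pendant '[-2,6,0,0,0, -1,5,0,0,0, 0,4,0,0,0, 0,3,0,0,0, 0,1,0,0,0]'; python3 om.py | head -8
```

```text
time_s: 9.83
tcp_pos: [0.4782, -0.0156, 0.0797]
tool_rot: [[0.99, -0.143, 0.001], [-0.143, -0.99, -0.0], [0.001, 0.0, -1.0]]
contact_force: [-4.5, 0.7, -4.1]
finger_gap: 0.0158
grasp_force: 30.0
time_s: 10.67
tcp_pos: [0.4235, 0.0043, 0.0796]
tool_rot: [[0.99, -0.143, 0.0], [-0.143, -0.99, -0.0], [0.0, 0.0, -1.0]]
contact_force: [0.4, 0.7, -3.1]
finger_gap: 0.0158
grasp_force: 30.0
time_s: 11.08
tcp_pos: [0.4212, 0.0236, 0.0795]
tool_rot: [[0.99, -0.142, 0.0], [-0.142, -0.99, -0.0], [0.0, -0.0, -1.0]]
contact_force: [-0.3, -0.1, -2.7]
finger_gap: 0.0156
grasp_force: 30.0
tcp [0.4211 0.0232 0.0795]
wrist rim bk+,bk-,fr+,fr- [[128.0, 167.0], [385.0, 167.0], [149.0, -81.0], [365.0, -81.0]] inner bk z80 [257.0, 156.0] mods flat z30 @bk [257.0, 145.0]
  area 2894.0 [[321, 138], [211, 139], [208, 148], [213, 166], [315, 165]]
  area 2372.0 [[209, 88], [211, 119], [271, 114], [318, 120], [321, 116], [318, 94], [216, 97], [209, 93]]
  area 2504.0 [[213, 39], [211, 60], [311, 58], [315, 64], [309, 34], [225, 32]]
scene rim bk+,bk-,fr+,fr- [[281.0, 190.0], [252.0, 178.0], [261.0, 218.0], [232.0, 204.0]] inner bk z80 [266.0, 184.0] mods flat z30 @bk [265.0, 193.0]
  area 140.0 [[255, 187], [254, 192], [258, 194], [253, 196], [252, 199], [256, 201], [252, 203], [252, 206], [260, 209], [262, 204], [259, 205], [255, 202], [261, 202], [263, 197], [257, 195], [262, 195], [264, 192], [267, 194], [268, 192], [266, 193], [264, 190]]
  area 38.5 [[258, 181], [259, 183], [267, 186], [269, 183], [261, 179], [259, 179]]
```

The stack hasn't moved. On to the mat.

```bash
python3 -m pendant '[0,2,0,0,0, 0,4,0,0,0, 0,6,0,0,0, 0,8,0,0,0, 0,10,0,0,0]' >/dev/null; python3 -m pendant '[0,11,0,0,0, 0,11,0,0,0, 0,11,0,0,0, 0,11,0,0,0, 0,11,0,0,0]'>/dev/null; python3 -m pendant '[0,11,0,0,0, 0,11,0,0,0, 0,11,0,0,0, 0,11,0,0,0, 0,11,0,0,0]'>/dev/null; python3 -m pendant '[0,11,0,0,0, 0,11,0,0,0, 0,11,0,0,0, 0,11,0,0,0, 0,11,0,0,0]'>/dev/null; python3 -m pendant '[0,11,0,0,0, 0,11,0,0,0, 0,11,0,0,0, 0,11,0,0,0, 0,11,0,0,0]'>/dev/null; python3 -m pendant '[0,10,0,0,0, 0,9,0,0,0, 0,8,0,0,0, 0,6,0,0,0, 0,4,0,0,0]'>/dev/null; python3 -m pendant '[0,3,0,0,0, 0,2,0,0,0, 0,1,0,0,0, 0,0.5,0,0,0, 0,0,0,0,0]'; python3 -m pendant '[0,0,-1,0,0, 0,0,-2,0,0, 0,0,-3,0,0, 0,0,-3,0,0, 0,0,-2,0,0]'; python3 -m pendant '[0,0,-2,0,0, 0,0,-2,0,0, 0,0,-1,0,0, 0,0,-1,0,0, 0,0,-1,0,0]'
python3 om.py
python3 - <<'E'
from fit import *
# green visible / blue dish extents in scene and side near mat
for n in C:
    h=cv2.cvtColor(C[n]["pixels"],cv2.COLOR_RGB2HSV);b=cv2.inRange(h,(100,120,40),(125,255,255))
    q=cv2.projectPoints(np.array([[.5426,.299,.03]]),C[n]["rvec"],C[n]["tvec"],C[n]["K"],None)[0].ravel()
    m=np.zeros_like(b);cv2.circle(m,(int(q[0]),int(q[1])),50,255,-1);b&=m
    ct=max(cv2.findContours(b,0,2)[0],key=cv2.contourArea);print(n,q,cv2.approxPolyDP(cv2.convexHull(ct),1.5,True).reshape(-1,2).tolist())
E
```

```text
time_s: 14.25
tcp_pos: [0.4209, 0.3163, 0.0795]
tool_rot: [[0.99, -0.143, -0.0], [-0.143, -0.99, -0.0], [-0.0, 0.0, -1.0]]
contact_force: [-0.1, -0.0, -3.7]
finger_gap: 0.0159
grasp_force: 30.0
time_s: 14.67
tcp_pos: [0.4206, 0.3162, 0.0679]
tool_rot: [[0.99, -0.143, -0.001], [-0.143, -0.99, -0.0], [-0.001, 0.001, -1.0]]
contact_force: [0.2, 0.2, -2.4]
finger_gap: 0.0156
grasp_force: 30.0
time_s: 15.08
tcp_pos: [0.421, 0.3165, 0.0614]
tool_rot: [[0.99, -0.143, 0.0], [-0.143, -0.99, -0.0], [0.0, 0.0, -1.0]]
contact_force: [0.5, 0.3, -3.1]
finger_gap: 0.0157
grasp_force: 30.0
tcp [0.4208 0.3164 0.0614]
wrist rim bk+,bk-,fr+,fr- [[128.0, 167.0], [385.0, 167.0], [149.0, -81.0], [365.0, -81.0]] inner bk z80 [257.0, 156.0] mods flat z30 @bk [257.0, 145.0]
  area 3136.5 [[321, 136], [319, 133], [269, 138], [210, 137], [208, 148], [213, 165], [315, 165]]
  area 2643.0 [[209, 82], [209, 120], [279, 117], [320, 123], [318, 94], [212, 96]]
  area 2504.0 [[210, 76], [211, 61], [219, 58], [311, 58], [315, 64], [311, 36], [215, 34]]
scene rim bk+,bk-,fr+,fr- [[362.0, 217.0], [330.0, 204.0], [345.0
[... 380 characters left out ...]
[[221.0, 325.0], [251.0, 294.0], [184.0, 297.0], [215.0, 270.0]] inner bk z80 [235.0, 309.0] mods flat z30 @bk [236.0, 317.0]
  area 7.5 [[216, 310], [215, 313], [217, 312], [219, 314], [219, 317], [220, 312]]
  area 76.5 [[229, 299], [224, 304], [225, 307], [227, 307], [230, 310], [227, 313], [224, 312], [226, 315], [232, 312], [233, 310], [233, 303]]
  area 38.5 [[229, 293], [227, 292], [217, 302], [215, 306], [223, 310], [217, 305], [219, 303], [220, 304], [219, 303]]
scene [334.91608577 236.57269904] [[330, 206], [361, 218], [357, 232], [342, 260], [322, 251], [313, 240], [314, 232]]
side [218.76661954 307.34293358] [[213, 273], [235, 287], [226, 336], [222, 340], [188, 311], [185, 300]]
```

The dish is over the mat and the measured rim agrees with the prediction, apart from the front hanging about 5–7 mm low. Lowering slowly.

```bash
python3 -m pendant '[0,0,-1,0,0, 0,0,-1,0,0, 0,0,-1,0,0, 0,0,-1,0,0, 0,0,-1,0,0]'|egrep 'tcp|force'; python3 -m pendant '[0,0,-1,0,0, 0,0,-1,0,0, 0,0,-1,0,0, 0,0,-1,0,0, 0,0,-1,0,0]'|egrep 'tcp|force'; python3 -m pendant '[0,0,-1,0,0, 0,0,-1,0,0, 0,0,-1,0,0, 0,0,-1,0,0, 0,0,-1,0,0]'|egrep 'tcp|force'; python3 -m pendant '[0,0,0,0,0, 0,0,0,0,0, 0,0,0,0,0, 0,0,0,0,0, 0,0,0,0,0]'|egrep 'tcp|force'
```

```text
tcp_pos: [0.4209, 0.3165, 0.0564]
contact_force: [0.1, 0.0, -2.8]
grasp_force: 30.0
tcp_pos: [0.4207, 0.3167, 0.0518]
contact_force: [-2.9, 0.8, 2.7]
grasp_force: 30.0
tcp_pos: [0.4208, 0.3165, 0.047]
contact_force: [-5.6, -0.0, 13.9]
grasp_force: 30.0
tcp_pos: [0.4209, 0.3165, 0.0471]
contact_force: [-3.6, 0.7, 7.4]
grasp_force: 30.0
```

```bash
python3 -m pendant '[0,0,-0.5,0,0, 0,0,-0.5,0,0, 0,0,-0.5,0,0, 0,0,0,0,0, 0,0,0,0,0]'|egrep 'tcp|force'; python3 - <<'E'
from fit import *
for z in(.003,):
  for n in C:
    h=cv2.cvtColor(C[n]["pixels"],cv2.COLOR_RGB2HSV);b=cv2.inRange(h,(100,120,40),(125,255,255))
    q=cv2.projectPoints(np.array([[.5426,.299,.03]]),C[n]["rvec"],C[n]["tvec"],C[n]["K"],None)[0].ravel()
    m=np.zeros_like(b);cv2.circle(m,(int(q[0]),int(q[1])),50,255,-1);b&=m
    ct=max(cv2.findContours(b,0,2)[0],key=cv2.contourArea);print(n,cv2.approxPolyDP(cv2.convexHull(ct),1.2,True).reshape(-1,2).tolist())
    a=np.radians(-8.2)
    for P in((.069,.059,.065),(.069,-.059,.065),(.069,.059,0),(.069,-.059,0),(-.069,.059,0),(-.069,.059,.08),(-.069,-.059,.08)):
      w=np.array([.5426+np.cos(a)*P[0]-np.sin(a)*P[1],.299+np.sin(a)*P[0]+np.cos(a)*P[1],z+P[2]])
      print(P,cv2.projectPoints(w[None],C[n]["rvec"],C[n]["tvec"],C[n]["K"],None)[0].ravel().round(1))
E
python3 om.py | head -5
```

```text
tcp_pos: [0.4207, 0.3166, 0.0466]
contact_force: [-6.3, -0.7, 13.5]
grasp_force: 30.0
scene [[330, 208], [360, 220], [356, 235], [341, 261], [311, 248], [313, 235]]
(0.069, 0.059, 0.065) [344.8 250.6]
(0.069, -0.059, 0.065) [311.9 236. ]
(0.069, 0.059, 0) [341.9 262.5]
(0.069, -0.059, 0) [310. 248.]
(-0.069, 0.059, 0) [357.2 235.1]
(-0.069, 0.059, 0.08) [361.2 220.2]
(-0.069, -0.059, 0.08) [329.3 207. ]
side [[214, 274], [235, 289], [236, 293], [226, 338], [223, 341], [190, 314], [186, 304], [186, 300]]
(0.069, 0.059, 0.065) [184.9 300.2]
(0.069, -0.059, 0.065) [215.  272.7]
(0.069, 0.059, 0) [187.5 312.2]
(0.069, -0.059, 0) [216.3 285. ]
(-0.069, 0.059, 0) [222.6 342.4]
(-0.069, 0.059, 0.08) [221.1 328.3]
(-0.069, -0.059, 0.08) [251.1 297.4]
tcp [0.4207 0.3166 0.0466]
wrist rim bk+,bk-,fr+,fr- [[128.0, 167.0], [385.0, 167.0], [149.0, -81.0], [365.0, -81.0]] inner bk z80 [257.0, 156.0] mods flat z30 @bk [257.0, 145.0]
  area 3171.0 [[324, 139], [323, 145], [206, 144], [212, 173], [316, 173]]
  area 2477.0 [[209, 67], [207, 124], [279, 122], [322, 127], [321, 94], [318, 103], [210, 103]]
  area 3173.0 [[213, 36], [210, 65], [317, 64], [319, 78], [312, 35], [224, 30]]
```

```bash
python3 -m pendant '[0,0,-0.5,0,0, 0,0,-0.5,0,0, 0,0,-0.5,0,0, 0,0,0,0,0, 0,0,0,0,0]'|egrep 'tcp|force';python3 -m pendant '[0,0,-0.5,0,0, 0,0,0,0,0, 0,0,0,0,0, 0,0,0,0,0, 0,0,0,0,0]'|egrep 'tcp|force'; python3 om.py | sed -n 3,5p;python3 -c "
from bench import ctrl;print(ctrl.state()['torque'])"
```

```text
tcp_pos: [0.4201, 0.3166, 0.0452]
contact_force: [-8.2, -0.0, 15.2]
grasp_force: 30.0
tcp_pos: [0.42, 0.3167, 0.0447]
contact_force: [-7.7, -1.0, 16.0]
grasp_force: 30.0
  area 3093.5 [[325, 142], [324, 152], [323, 148], [293, 152], [205, 151], [211, 179], [318, 178]]
  area 6027.5 [[212, 37], [206, 129], [324, 129], [325, 140], [322, 91], [320, 108], [206, 106], [211, 66], [308, 65], [319, 70], [313, 36], [296, 31], [224, 29], [221, 36]]
scene rim bk+,bk-,fr+,fr- [[361.0, 220.0], [329.0, 207.0], [345.0, 251.0], [312.0, 236.0]] inner bk z80 [345.0, 214.0] mods flat z30 @bk [343.0, 223.0]
[-0.08145664  1.00633357  0.01823066]
```

```bash
python3 - <<'E'
from fit import *
p=ctrl.camera("wrist")["pixels"];q=cv2.imread("pics/w3.png")[...,::-1]
for nm,i in(("now",p),("before",q)):
  b=cv2.inRange(cv2.cvtColor(np.ascontiguousarray(i),cv2.COLOR_RGB2HSV),(100,120,40),(125,255,255))
  print(nm,[(c,int(np.where(b[:230,c])[0].max())) for c in(140,170,195,330,360,375)],"cols at row160",np.where(b[160])[0][[0,-1]])
from seg import seg
seg([((211,179),(318,178)),((205,151),(324,150)),((206,106),(321,106)),((211,66),(317,65)),((224,29),(310,31))])
E
```

```text
now [(140, 166), (170, 165), (195, 165), (330, 164), (360, 165), (375, 166)] cols at row160 [127 386]
before [(140, 161), (170, 160), (195, 159), (330, 158), (360, 159), (375, 159)] cols at row160 [128 272]
(211, 179) (318, 178) x,y,z mm [-71.  -3.  99.] 0.0
(205, 151) (324, 150) x,y,z mm [-59.  -3. 108.] 0.0
(206, 106) (321, 106) x,y,z mm [-44.  -2. 103.] 0.0
(211, 66) (317, 65) x,y,z mm [-28.  -3.  93.] 0.0
(224, 29) (310, 31) x,y,z mm [-6. -5. 67.] 0.0
```

The back rim row has gone from 159 to 165 and the level prediction is 167, so the dish now sits level on the mat, with the modules in it. Let go and rise straight up.

```bash
python3 -m pendant '[0,0,0,0,0.3, 0,0,0,0,0.4, 0,0,0,0,0.6, 0,0,0,0,0.6, 0,0,0,0,0.6]'|egrep 'tcp|force|gap';python3 -m pendant '[0,0,0,0,0.6, 0,0,0,0,0.6, 0,0,0,0,0.6, 0,0,0,0,0.6, 0,0,0,0,0.6]'|egrep 'tcp|force|gap'; python3 -m pendant '[0,0,4,0,0.6, 0,0,10,0,0.6, 0,0,20,0,0.6, 0,0,25,0,0.6, 0,0,25,0,0.6]'|egrep 'tcp|force'; python3 -m pendant '[0,0,25,0,0.6, 0,0,25,0,0.6, 0,0,20,0,0.6, 0,0,10,0,0.6, 0,0,0,0,0.6]'|egrep 'tcp|force';  python3 -m pendant '[0,0,0,0,0.6, 0,0,0,0,0.6, 0,0,0,0,0.6, 0,0,0,0,0.6, 0,0,0,0,0.6]'|egrep 'time|force'
python3 - <<'E'
from fit import *
a=np.radians(-8.2)
f=lambda n,P:cv2.projectPoints(np.array([[.5426+np.cos(a)*P[0]-np.sin(a)*P[1],.299+np.sin(a)*P[0]+np.cos(a)*P[1],.003+P[2]]]),C[n]["rvec"],C[n]["tvec"],C[n]["K"],None)[0].ravel()
for n in C:
    h=cv2.cvtColor(C[n]["pixels"],cv2.COLOR_RGB2HSV);q=f(n,(0,0,.03));m=np.zeros(h.shape[:2],np.uint8);cv2.circle(m,(int(q[0]),int(q[1])),60,255,-1)
    b=cv2.inRange(h,(100,120,40),(125,255,255))&m
    ct=max(cv2.findContours(b,0,2)[0],key=cv2.contourArea);print(n,"blue",cv2.approxPolyDP(cv2.convexHull(ct),1.2,True).reshape(-1,2).tolist())
    o=cv2.inRange(h,(7,170,90),(17,255,255))&m
    print(" orange",[(int(cv2.contourArea(x)),cv2.boundingRect(x)) for x in cv2.findContours(o,0,2)[0] if cv2.contourArea(x)>6])
    print(" pred",[(P,f(n,P).round(0).tolist()) for P in((.069,.059,.065),(.069,-.059,.065),(.069,.059,0),(-.069,.059,0),(-.069,.059,.08),(-.069,-.059,.08),(-.154,0,.062))])
    r=cv2.inRange(h,(0,150,60),(4,255,255))|cv2.inRange(h,(174,150,60),(180,255,255))
    q=cv2.projectPoints(np.array([[.6566,-.0414,.1]]),C[n]["rvec"],C[n]["tvec"],C[n]["K"],None)[0].ravel();m[:]=0;cv2.circle(m,(int(q[0]),int(q[1])),25,255,-1)
    ys,xs=np.where(r&m);print(" paddle rest pred",q,"red centroid",xs.mean(),ys.mean())
E
```

```text
tcp_pos: [0.4212, 0.3164, 0.0426]
contact_force: [0.1, -0.2, -0.1]
finger_gap: 0.0456
grasp_force: 0.0
tcp_pos: [0.4209, 0.3164, 0.0429]
contact_force: [0.4, -0.3, 0.9]
finger_gap: 0.0563
grasp_force: 0.0
tcp_pos: [0.4206, 0.3163, 0.1285]
contact_force: [0.5, 0.2, -0.2]
grasp_force: 0.0
tcp_pos: [0.4223, 0.3173, 0.2101]
contact_force: [-0.6, 0.6, -0.3]
grasp_force: 0.0
time_s: 21.23
contact_force: [0.3, -0.6, -0.1]
grasp_force: 0.0
scene blue [[330, 208], [359, 220], [356, 235], [341, 261], [311, 247], [313, 235]]
 orange [(42, (330, 232, 12, 8)), (45, (331, 224, 13, 9)), (51, (334, 216, 12, 10)), (37, (338, 208, 13, 8))]
 pred [((0.069, 0.059, 0.065), [345.0, 251.0]), ((0.069, -0.059, 0.065), [312.0, 236.0]), ((0.069, 0.059, 0), [342.0, 262.0]), ((-0.069, 0.059, 0), [357.0, 235.0]), ((-0.069, 0.059, 0.08), [361.0, 220.0]), ((-0.069, -0.059, 0.08), [329.0, 207.0]), ((-0.154, 0, 0.062), [353.0, 202.0])]
 paddle rest pred [230.8826447  217.11316255] red centroid 231.7391304347826 213.3913043478261
side blue [[186, 300], [215, 274], [249, 304], [261, 333], [261, 340], [259, 342], [220, 340], [188, 312]]
 orange [(10, (215, 311, 6, 5)), (44, (224, 306, 11, 13)), (19, (216, 301, 8, 12))]
 pred [((0.069, 0.059, 0.065), [185.0, 300.0]), ((0.069, -0.059, 0.065), [215.0, 273.0]), ((0.069, 0.059, 0), [187.0, 312.0]), ((-0.069, 0.059, 0), [223.0, 342.0]), ((-0.069, 0.059, 0.08), [221.0, 328.0]), ((-0.069, -0.059, 0.08), [251.0, 297.0]), ((-0.154, 0, 0.062), [261.0, 335.0])]
 paddle rest pred [249.88922888 200.74806232] red centroid nan nan<stdin>:13: RuntimeWarning: Mean of empty slice.
  ret = ret.dtype.type(ret / rcount)
```

The dish is level and centred within about 1 px, and the modules are in it. One last check that the paddle matches its start image, then hand in.

```bash
python3 - <<'E'
from bench import ctrl
import cv2,numpy as np
a=cv2.imread("pics/scene.png")[205:230,218:245].astype(int);b=ctrl.camera("scene")["pixels"][205:230,218:245,::-1].astype(int)
d=np.abs(a-b).mean();print("paddle diff",d)
if d<8: print(ctrl.hand_in())
E
```

```text
paddle diff 3.0074074074074075
the job is handed in; nothing more can be done
None
```

The job is handed in: by my last camera measurements the dish stands level and centred on the green mat with all three modules in it, and the paddle has sprung back; hand-in returned no verdict.

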